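# Check the hand brake of a resin spin table

### The arm

A 6-joint arm with a two-finger parallel gripper is mounted at the origin on the work surface. World frame = base frame: x ahead of the robot, y to its left, z up, the work surface at z = 0. Lengths are in m, angles in degrees, forces in N, time in s.
With the tool pointing down it reaches from about 0.275 to 0.975 m from the base axis. Payload 8.4 kg.
Tool frame: the origin (TCP) lies between the finger pads; the fingertips stand nose_length ahead of it and the grasp point (between the pads) lies 3 mm ahead of it (nose_length is the distance from the TCP to the fingertips, in m); z points along the fingers, y is the line along which they close (so a half turn about z gives the same grasp; the last joint's range is limited). The gripper opens to 92 mm and grips with 3 to 60 N. Pads are 20 mm wide; open, the fingers measure 128 mm over their backs; the gripper's body (75 mm by 189 mm) begins 69 mm behind the grasp point.
Start: joints at [74.118, 20.225, 93.587, -0, 66.188, -0.138], TCP at [0.17, 0.602, 0.237] pointing down, gripper open.
Joint ranges: [-150.9, 150.9], [-52.94, 120.26], [3.33, 152.33], [-74.26, 254.26], [0, 154.13], [-172.89, 172.89]. Speed limits (degrees/s): [127.2, 127.2, 159.86, 180, 180, 180].

### API

Orientations are given as a 3x3 rotation matrix whose columns are the frame's x, y, z axes.
In Python, from rig import * gives the robot as it stands.
- The arm moves only by the shell command python3 -m crank 'ROWS' [FORCE]. ROWS is JSON, a list of rows, each an object of numbers: "dx", "dy", "dz": the shift along the world's x, y, z in mm; "rx", "ry", "rz": the turn, a rotation vector about the world's x, y, z in degrees; "claw": the opening, from -1 (shut) to 1 (fully open). A call has 1 to 8 rows; each row is the pose to reach, as a shift and turn from the pose commanded when the call began; what a row does not reach only later rows make up. A row lasts 1/8 s, in which the tool goes at most 62.5 mm and 10.7 degrees, less where a joint would pass 70% of its speed; a pose out of reach is approached as far as the arm can. A call with a gripper value outside its range is refused whole. The fingers move at their own pace and stop on an object; FORCE is the grip in N (left out, the last holds). Time passes only in rows, so rows that repeat a pose let the fingers close. It gives the time, the measured TCP pose, the force, the opening and the grip force at its end, in the units of the state.
- observe(): the state, without advancing time (a new reading comes with each control period).
- get_image(name): name is "side" or "top" or "wrist"; returns a dict with "frame" (480x640x3 uint8, red, green, blue), "z_map" (480x640 float32, m along the optical axis (not along the pixel's ray), 0 where there is no reading), "fx", "fy", "cx", "cy" (pixels), "k1" (the pictures are not rectified: a ray, as slopes to the right and down, at radius r is drawn at 1 + k1 r^2 times it, then the intrinsics apply), "xyz" and "attitude" of the camera in the world. Camera axes: x right, y up, looking along -z (the intrinsics and any distortion apply to the point x, -y, -z); pixel columns grow to the right and rows downward; lengths in m; the calibration is good to about 2 mm. A picture is of the moment at which its call begins.
- close_job(): hands the job in; it is judged then, once.
The state is a dict: "time_s": time; "joint_pos": joint angles; "qd": joint speeds; "joint_efforts": joint torques, N m; "tool_pos": TCP position; "eef_rot": TCP orientation; "contact_force": force on the tool from outside, world axes, zero at the start; "moment": the same for the moment, N m; "width": finger opening in m; "finger_force": force on a finger pad.
Only numpy, scipy, OpenCV 4.12 (cv2) and the standard library are available. Lean on these libraries where they do the work, as an engineer would, in place of code of your own. Each camera call takes 0.05 s, during which the arm holds its last target. There are 200 camera calls.

### The job

Check the hand brake of the blue resin spin table: from its outer side, with the fingertips or the backs of the fingers, gently press the red brake lever in towards the grip bar until it comes up against its stop, short of the bar, and hold it firmly there for a good second without forcing it. Then ease it all the way back out with the fingers, not letting it snap back. Do not take the lever between the fingers, do not touch the bar, and leave the jars, cups and bottle where they are.

Things in the scene. Friction and masses are not known exactly. Their poses are not given: they have to be found in the camera images.
- spin_table: Blue spin table, fixed. Origin on the table top straight under the middle of the grip bar. Its +x is the way the lever is pressed (lever to bar to disc); z up. Housing 260 x 260 centred at local x +200, with disc and a wooden board clamped on it up to 105 high. The bar stands on 20 mm posts at local y +110 and -110. In front of the lever (local x below -60, y -150 to +100) and under it the table is bare.
- hinge_pin (a point): The lever's vertical hinge pin, at mid-height of the lever, 120 above the table; at spin table local x -35, y +100. A bracket under it (50 long, 22 wide, top at 105) reaches to the bar's post.
- grip_bar: Level steel bar with black rubber sleeve, 29 across, 250 long along the spin table's y, origin at its middle, axis 120 above the table. Must not be touched. A brass stop screw on it, 30 from the lever's pin, stops the lever.
- press_point (a point): Place to press: on the outer face of the red lever, mid-height (120 above the table), 130 from the hinge pin. Axes turn with the lever: +x through it towards the bar, +y along it to the pin. It moves about 36 mm from let out to stop, almost straight along the spin table's +x.
- brake_lever (a joint): Angle of the red brake lever (from the pin 190 long towards local -y, 12 thick, 24 high, 108 to 132 above the table, ball end): 0 let out, slanting away from the bar; 0.28 rad at its hard stop, parallel to the bar with 14 mm clear between. Sprung outwards: at the press point 3 N starts it, 8 N holds it at the stop; let go, it snaps back.
- jar_blue: pigment jar with blue label and black lid, 70 across, 65 high; stands loose on the table beside the spin table; origin at the centre of its underside
- jar_green: pigment jar with green label and black lid, 70 across, 75 high; stands loose on the table beside the spin table; origin at the centre of its underside
- jar_white: small white pigment jar, 60 across, 55 high; stands loose on the table beside the spin table; origin at the centre of its underside
- cup_a: empty pink paper-style cup, 68 across the rim, 80 high, very light; stands loose on the table beside the spin table; origin at the centre of its underside
- cup_b: a second such pink cup, 68 across, 80 high; stands loose on the table beside the spin table; origin at the centre of its underside
- dropper: small dropper bottle, 32 across, 85 high; stands loose on the table beside the spin table; origin at the centre of its underside

How it is judged:
By the outcome, as a careful person would: the job done as asked, in the order asked, and still so for the second after the job is handed in, with the robot touching nothing.
It also fails if it takes over 45 s, if anything falls off the work surface, if the arm or the gripper's body presses on something with over 40 N, if the wrist force passes 120 N, or if a joint passes its speed limit or range.

## Working session

There is one attempt and no reset: what is moved stays moved. The work goes in short steps, Python scripts to look and compute and a shell command to move; the robot and the scene stay as the last step left them, time stands still between calls to the robot, and variables do not carry over. Pictures are saved under pics/ and viewed, at most 10 in all, crops included, and the job is handed in when it is done.

```bash
mkdir -p pics; cat > h.py <<'E'
from rig import *
import numpy as np, cv2
def snap(n,f):
    im=get_image(n); cv2.imwrite('pics/'+f+'.png',im['frame'][:,:,::-1]); np.save('pics/'+f+'.npy',im,allow_pickle=True); return im
def load(f): return np.load('pics/'+f+'.npy',allow_pickle=True).item()
def ray(im,u,v):
    K=np.array([[im['fx'],0,im['cx']],[0,im['fy'],im['cy']],[0,0,1.]])
    p=cv2.undistortPoints(np.array([[[u,v]]],float),K,np.array([im['k1'],0,0,0.]))[0,0]
    return np.array(im['attitude'])@np.array([p[0],-p[1],-1.])
def px(im,u,v,z=None):
    d=ray(im,u,v); c=np.array(im['xyz'])
    if z is None: return c+d*im['z_map'][int(round(v)),int(round(u))]
    return c+d*(z-c[2])/d[2]
E
python3 - <<'E'
from h import *
for n in('top','side'):
    im=snap(n,n+'1'); print(n,im['xyz'],im['attitude'],im['fx'],im['k1'])
s=observe(); print(s)
import rig; print([k for k in dir(rig) if k[0]!='_'])
print(nose_length if 'nose_length' in globals() else None)
E
ls
```

```text
top [0.3204331  0.04118578 1.19308855] [[ 0.01758204  0.98238918 -0.18601711]
 [-0.99981355  0.01578898 -0.01111643]
 [-0.00798364  0.18617788  0.98248362]] 577.1881310130186 0.026079948939815165
side [0.44620178 0.8406363  0.62464587] [[-0.99140482  0.07689298 -0.10584874]
 [-0.130709   -0.54735478  0.82663045]
 [ 0.00562527  0.83336079  0.55270077]] 479.9803023622447 0.006492224828878319
{'time_s': 0.1, 'joint_pos': array([ 7.41176302e+01,  2.02593175e+01,  9.36253193e+01, -7.92249199e-04,
        6.61880693e+01, -1.35437694e-01]), 'qd': array([-0.05165965,  0.00325105, -0.1238139 , -0.03663643,  0.02916494,
        0.00797413]), 'joint_efforts': array([ 1.25728166e-03, -5.94901049e+01, -3.34931695e+01,  6.97685941e-02,
        1.83563435e-02, -1.84403899e-05]), 'tool_pos': array([0.1694834 , 0.60113729, 0.23592627]), 'eef_rot': array([[-9.62471288e-01,  2.71383321e-01, -3.35100484e-04],
       [ 2.71383527e-01,  9.62470510e-01, -1.22398055e-03],
       [-9.64357328e-06, -1.26898689e-03, -9.99999195e-01]]), 'contact_force': array([ 0.03876056, -0.38271352,  0.41078118]), 'moment': array([-0.03215289,  0.01834459, -0.03491209]), 'finger_force': 0.0, 'width': 0.09202038179376658}
['PlanningError', 'close_job', 'get_image', 'nose_length', 'observe']
0.022
h.py
pics
```

View pics/top1.png

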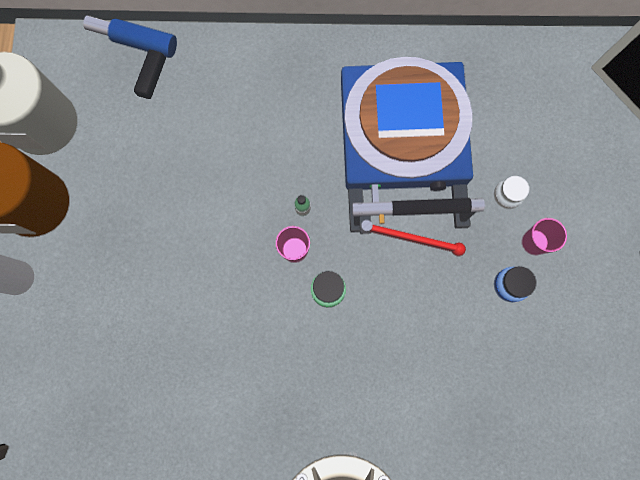

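View pics/side1.png

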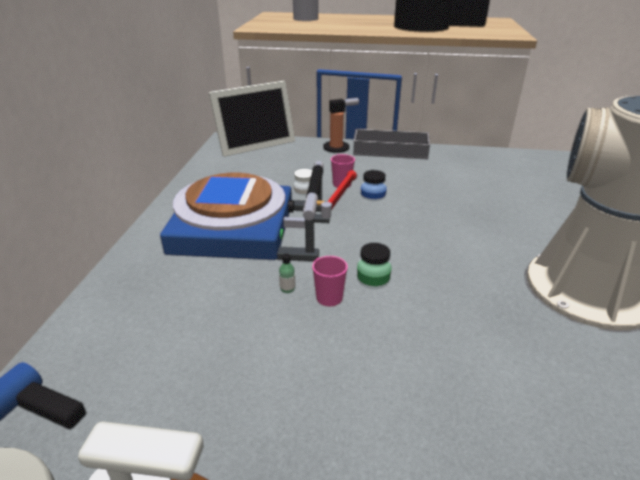

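The top view shows the spin table ahead of the robot. The lever runs from its pin at about (366,226) to the ball at (459,249), and the bar from (353,209) to (484,205). Cups and jars stand on both sides, and the front is clear.

```bash
python3 - <<'E'
from h import *
im=load('top1')
c=im['frame'][170:310,270:570,::-1]; cv2.imwrite('pics/c1.png',cv2.resize(c,(800,373),interpolation=cv2.INTER_CUBIC))
hsv=cv2.cvtColor(im['frame'],cv2.COLOR_RGB2HSV)
m=((hsv[...,0]<6)|(hsv[...,0]>175))&(hsv[...,1]>190)&(hsv[...,2]>110)
m[:200]=0;m[260:]=0;m[:,:350]=0;m[:,480:]=0
v,u=np.where(m);print(len(u))
P=np.array([px(im,a,b,.132) for a,b in zip(u,v)])
l=P[u<450]; r=cv2.fitLine(l[:,:2].astype(np.float32),cv2.DIST_HUBER,0,.01,.01).ravel();print('lever line',r, np.degrees(np.arctan2(r[1],r[0])))
for n,(a,b,z) in dict(pin=(366,226,.134),ball=(459,249,.132),barL=(353,209,.1345),barR=(484,205,.1345),bar_mid=(418,207,.1345),drop=(302,200,.085),cupA=(293,240,.08),green=(328,285,.075),white=(516,188,.055),cupB=(549,234,.08),blue=(519,281,.065)).items(): print(n,px(im,a,b,z).round(3),px(im,a,b).round(3))
for n,(a,b) in dict(hsTL=(342,68),hsTR=(464,63),hsBL=(347,187),hsBR=(471,183)).items(): print(n,px(im,a,b).round(3))
E
```

```text
272
lever line [ 0.2259985   0.97412765  0.5398082  -0.11779193] 76.93839
pin [ 0.555 -0.036  0.134] [ 0.554 -0.036  0.138]
ball [ 0.514 -0.209  0.132] [ 0.514 -0.209  0.133]
barL [ 0.587 -0.011  0.135] [ 0.587 -0.011  0.136]
barR [ 0.599 -0.257  0.135] [ 0.6   -0.258  0.132]
bar_mid [ 0.593 -0.134  0.135] [ 0.593 -0.133  0.135]
drop [0.617 0.088 0.085] [0.617 0.088 0.085]
cupA [0.537 0.104 0.08 ] [0.552 0.108 0.003]
green [0.45  0.033 0.075] [0.45  0.034 0.076]
white [ 0.656 -0.346  0.055] [ 0.655 -0.344  0.059]
cupB [ 0.557 -0.397  0.08 ] [ 0.569 -0.419  0.023]
blue [ 0.465 -0.339  0.065] [ 0.465 -0.339  0.065]
hsTL [0.913 0.011 0.06 ]
hsTR [ 0.958 -0.262  0.001]
hsBL [ 0.662 -0.004  0.028]
hsBR [ 0.683 -0.27  -0.001]
```

View pics/c1.png

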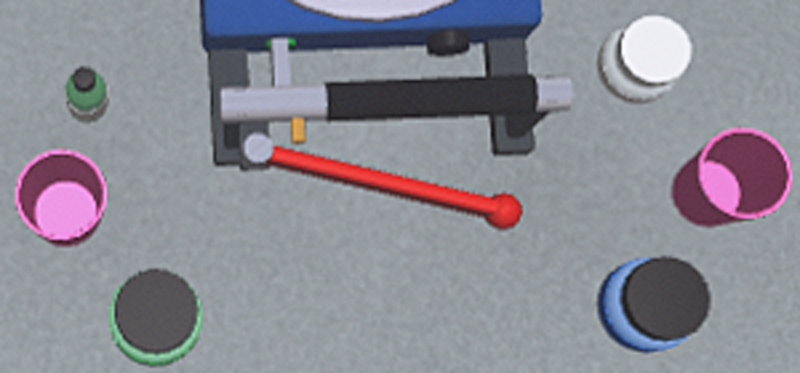

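The lever line is at 76.9°, which matches the 76.8° expected from the bar's yaw of 2.8°. The pin sits within a few mm of where the table's geometry puts it. I'll approach with the fingers shut and tool y across the lever, in front of the press point.

```bash
python3 -m crank '[{"dx":30,"dy":-60,"rz":-10,"claw":-1},{"dx":55,"dy":-120,"rz":-20,"claw":-1},{"dx":75,"dy":-180,"rz":-30,"claw":-1},{"dx":100,"dy":-240,"rz":-40,"claw":-1},{"dx":125,"dy":-300,"rz":-50,"claw":-1},{"dx":150,"dy":-360,"rz":-60,"claw":-1},{"dx":170,"dy":-410,"rz":-70,"claw":-1},{"dx":190,"dy":-460,"rz":-79,"claw":-1}]' 10
python3 -m crank '[{"dx":15,"dy":-50,"claw":-1},{"dx":40,"dy":-110,"claw":-1},{"dx":60,"dy":-170,"claw":-1},{"dx":80,"dy":-230,"claw":-1},{"dx":90,"dy":-280,"claw":-1},{"dx":90,"dy":-305,"claw":-1},{"dx":90,"dy":-305,"claw":-1},{"dx":90,"dy":-305,"claw":-1}]'
```

```text
invalid input at $[0]: expected keys dx, dy, dz, rx, ry, rz, claw
invalid input at $[0]: expected keys dx, dy, dz, rx, ry, rz, claw
```

All seven keys are required.

```bash
python3 -m crank '[{"dx":30,"dy":-60,"dz":0,"rx":0,"ry":0,"rz":-10,"claw":-1},{"dx":55,"dy":-120,"dz":0,"rx":0,"ry":0,"rz":-20,"claw":-1},{"dx":75,"dy":-180,"dz":0,"rx":0,"ry":0,"rz":-30,"claw":-1},{"dx":100,"dy":-240,"dz":0,"rx":0,"ry":0,"rz":-40,"claw":-1},{"dx":125,"dy":-300,"dz":0,"rx":0,"ry":0,"rz":-50,"claw":-1},{"dx":150,"dy":-360,"dz":0,"rx":0,"ry":0,"rz":-60,"claw":-1},{"dx":170,"dy":-410,"dz":0,"rx":0,"ry":0,"rz":-70,"claw":-1},{"dx":190,"dy":-460,"dz":0,"rx":0,"ry":0,"rz":-79,"claw":-1}]' 10
```

```text
time_s: 1.1
tool_pos: [0.3599, 0.1397, 0.2367]
eef_rot: [[0.088, 0.996, 0.001], [0.996, -0.088, 0.0], [0.0, 0.001, -1.0]]
contact_force: [1.1, -0.2, -0.4]
width: 0.0139
finger_force: 0.0
```

```bash
python3 -m crank '[{"dx":20,"dy":-55,"dz":0,"rx":0,"ry":0,"rz":0,"claw":-1},{"dx":40,"dy":-110,"dz":0,"rx":0,"ry":0,"rz":0,"claw":-1},{"dx":60,"dy":-165,"dz":0,"rx":0,"ry":0,"rz":0,"claw":-1},{"dx":80,"dy":-220,"dz":0,"rx":0,"ry":0,"rz":0,"claw":-1},{"dx":90,"dy":-275,"dz":0,"rx":0,"ry":0,"rz":0,"claw":-1},{"dx":90,"dy":-304,"dz":-40,"rx":0,"ry":0,"rz":0,"claw":-1},{"dx":90,"dy":-304,"dz":-90,"rx":0,"ry":0,"rz":0,"claw":-1},{"dx":90,"dy":-304,"dz":-117,"rx":0,"ry":0,"rz":0,"claw":-1}]'
python3 - <<'E'
from h import *
s=observe(); print(s['tool_pos'],s['contact_force'],s['width'])
snap('wrist','w1');snap('side','s2')
E
```

```text
time_s: 2.1
tool_pos: [0.4481, -0.1625, 0.1172]
eef_rot: [[0.084, 0.996, -0.003], [0.996, -0.084, 0.001], [0.001, -0.003, -1.0]]
contact_force: [0.9, -0.4, -0.0]
width: 0.0001
finger_force: 0.0
[ 0.44808453 -0.162546    0.11718886] [ 0.92608464 -0.39053241 -0.01831764] 8.661634075940444e-05
```

View pics/w1.png

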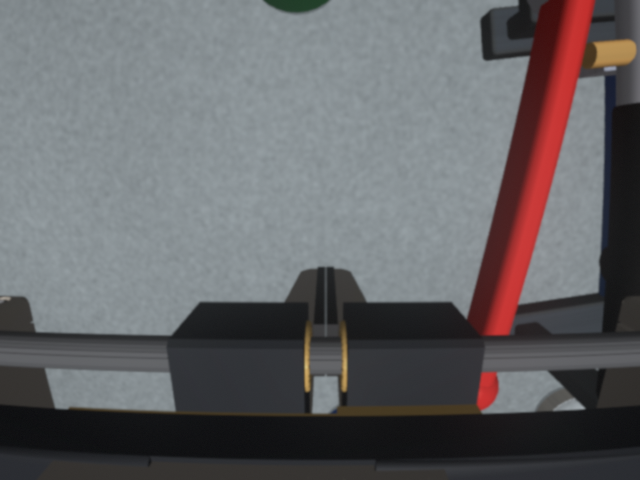

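View pics/s2.png

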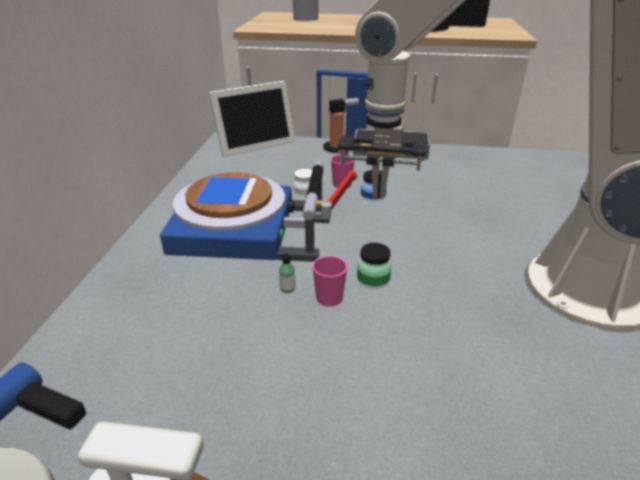

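The wrist view shows the lever with a clear gap to the right of the shut fingertips, and the side view shows the fingers at lever height. Creeping in.

```bash
python3 -m crank '[{"dx":15,"dy":0,"dz":0,"rx":0,"ry":0,"rz":0,"claw":-1},{"dx":30,"dy":0,"dz":0,"rx":0,"ry":0,"rz":0,"claw":-1},{"dx":38,"dy":0,"dz":0,"rx":0,"ry":0,"rz":0,"claw":-1},{"dx":41,"dy":0,"dz":0,"rx":0,"ry":0,"rz":0,"claw":-1},{"dx":44,"dy":0,"dz":0,"rx":0,"ry":0,"rz":0,"claw":-1},{"dx":47,"dy":0,"dz":0,"rx":0,"ry":0,"rz":0,"claw":-1},{"dx":48,"dy":0,"dz":0,"rx":0,"ry":0,"rz":0,"claw":-1},{"dx":48,"dy":0,"dz":0,"rx":0,"ry":0,"rz":0,"claw":-1}]'
python3 -m crank '[{"dx":2,"dy":0,"dz":0,"rx":0,"ry":0,"rz":0,"claw":-1},{"dx":4,"dy":0,"dz":0,"rx":0,"ry":0,"rz":0,"claw":-1},{"dx":6,"dy":0,"dz":0,"rx":0,"ry":0,"rz":0,"claw":-1},{"dx":6,"dy":0,"dz":0,"rx":0,"ry":0,"rz":0,"claw":-1}]'
python3 - <<'E'
from h import *
im=snap('wrist','w2')
E
```

```text
time_s: 3.2
tool_pos: [0.4975, -0.1624, 0.1196]
eef_rot: [[0.083, 0.997, -0.0], [0.997, -0.083, 0.0], [0.0, -0.0, -1.0]]
contact_force: [-0.1, -0.8, -1.0]
width: 0.0005
finger_force: 0.0
time_s: 3.7
tool_pos: [0.5031, -0.1625, 0.1194]
eef_rot: [[0.083, 0.997, -0.001], [0.997, -0.083, 0.0], [-0.0, -0.001, -1.0]]
contact_force: [-1.6, -0.8, 1.1]
width: 0.0006
finger_force: 1.4
```

View pics/w2.png

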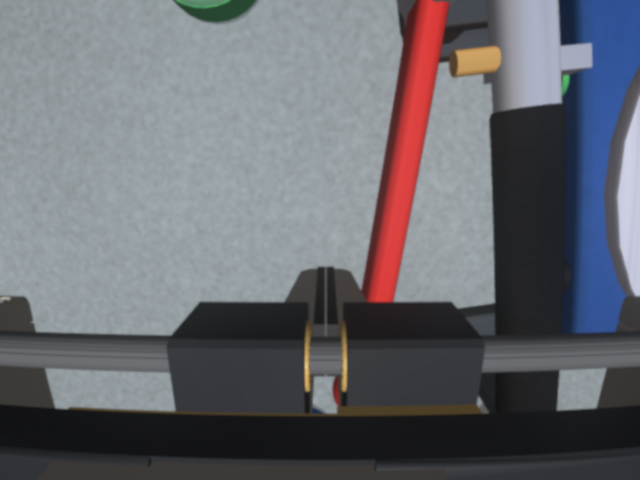

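Just touching, at the predicted place. Pressing in gently.

```bash
python3 -m crank '[{"dx":2,"dy":0,"dz":0,"rx":0,"ry":0,"rz":0,"claw":-1},{"dx":4,"dy":-1,"dz":0,"rx":0,"ry":0,"rz":1,"claw":-1},{"dx":6,"dy":-1,"dz":0,"rx":0,"ry":0,"rz":1,"claw":-1},{"dx":8,"dy":-1,"dz":0,"rx":0,"ry":0,"rz":2,"claw":-1},{"dx":10,"dy":-1,"dz":0,"rx":0,"ry":0,"rz":2,"claw":-1},{"dx":12,"dy":-2,"dz":0,"rx":0,"ry":0,"rz":3,"claw":-1},{"dx":14,"dy":-2,"dz":0,"rx":0,"ry":0,"rz":3,"claw":-1},{"dx":16,"dy":-2,"dz":0,"rx":0,"ry":0,"rz":3,"claw":-1}]' 30
python3 -m crank '[{"dx":2,"dy":0,"dz":0,"rx":0,"ry":0,"rz":1,"claw":-1},{"dx":4,"dy":-1,"dz":0,"rx":0,"ry":0,"rz":1,"claw":-1},{"dx":6,"dy":-1,"dz":0,"rx":0,"ry":0,"rz":2,"claw":-1},{"dx":8,"dy":-1,"dz":0,"rx":0,"ry":0,"rz":2,"claw":-1},{"dx":10,"dy":-1,"dz":0,"rx":0,"ry":0,"rz":3,"claw":-1},{"dx":11,"dy":-1,"dz":0,"rx":0,"ry":0,"rz":3,"claw":-1},{"dx":12,"dy":-1,"dz":0,"rx":0,"ry":0,"rz":3,"claw":-1},{"dx":12,"dy":-1,"dz":0,"rx":0,"ry":0,"rz":3,"claw":-1}]'
```

```text
time_s: 4.75
tool_pos: [0.5194, -0.1646, 0.1195]
eef_rot: [[0.03, 1.0, -0.001], [1.0, -0.03, -0.0], [-0.0, -0.001, -1.0]]
contact_force: [-5.5, -2.9, 0.2]
width: 0.0007
finger_force: 2.6
time_s: 5.75
tool_pos: [0.5311, -0.166, 0.1194]
eef_rot: [[-0.022, 1.0, -0.001], [1.0, 0.022, -0.001], [-0.001, -0.001, -1.0]]
contact_force: [-6.7, -5.0, 1.6]
width: 0.0007
finger_force: 3.3
```

```bash
python3 -m crank '[{"dx":1,"dy":-1,"dz":0,"rx":0,"ry":0,"rz":0,"claw":-1},{"dx":2,"dy":-2,"dz":0,"rx":0,"ry":0,"rz":0,"claw":-1},{"dx":3,"dy":-2,"dz":0,"rx":0,"ry":0,"rz":0,"claw":-1},{"dx":4,"dy":-2,"dz":0,"rx":0,"ry":0,"rz":0,"claw":-1},{"dx":4,"dy":-2,"dz":0,"rx":0,"ry":0,"rz":0,"claw":-1}]'
python3 -m crank '[{"dx":1,"dy":0,"dz":0,"rx":0,"ry":0,"rz":0,"claw":-1},{"dx":2,"dy":0,"dz":0,"rx":0,"ry":0,"rz":0,"claw":-1},{"dx":2,"dy":0,"dz":0,"rx":0,"ry":0,"rz":0,"claw":-1}]'
```

```text
time_s: 6.38
tool_pos: [0.5348, -0.1666, 0.1193]
eef_rot: [[-0.022, 1.0, -0.002], [1.0, 0.022, 0.001], [0.001, -0.002, -1.0]]
contact_force: [-6.9, 2.2, 2.5]
width: 0.0003
finger_force: 3.5
time_s: 6.75
tool_pos: [0.5367, -0.1666, 0.1193]
eef_rot: [[-0.022, 1.0, -0.002], [1.0, 0.022, 0.001], [0.001, -0.002, -1.0]]
contact_force: [-7.6, 3.8, 3.0]
width: 0.0004
finger_force: 3.8
```

```bash
for i in 1; do python3 -m crank '[{"dx":0.5,"dy":0,"dz":0,"rx":0,"ry":0,"rz":0,"claw":-1},{"dx":1,"dy":0,"dz":0,"rx":0,"ry":0,"rz":0,"claw":-1}]'; done
python3 -m crank '[{"dx":0.5,"dy":0,"dz":0,"rx":0,"ry":0,"rz":0,"claw":-1},{"dx":1,"dy":0,"dz":0,"rx":0,"ry":0,"rz":0,"claw":-1}]'
```

```text
time_s: 7.0
tool_pos: [0.5375, -0.1667, 0.1193]
eef_rot: [[-0.022, 1.0, -0.002], [1.0, 0.022, 0.001], [0.001, -0.002, -1.0]]
contact_force: [-8.1, 2.4, 3.0]
width: 0.0006
finger_force: 4.0
time_s: 7.25
tool_pos: [0.5384, -0.1667, 0.1193]
eef_rot: [[-0.022, 1.0, -0.003], [1.0, 0.022, 0.001], [0.001, -0.003, -1.0]]
contact_force: [-8.3, 1.7, 3.5]
width: 0.0004
finger_force: 4.2
```

```bash
python3 - <<'E'
from h import *
im=snap('top','t3')
c=im['frame'][180:270,340:500,::-1]; cv2.imwrite('pics/c3.png',cv2.resize(c,(800,450),interpolation=cv2.INTER_CUBIC))
w=snap('wrist','w3')
E
```

```text
(no output)
```

View pics/w3.png

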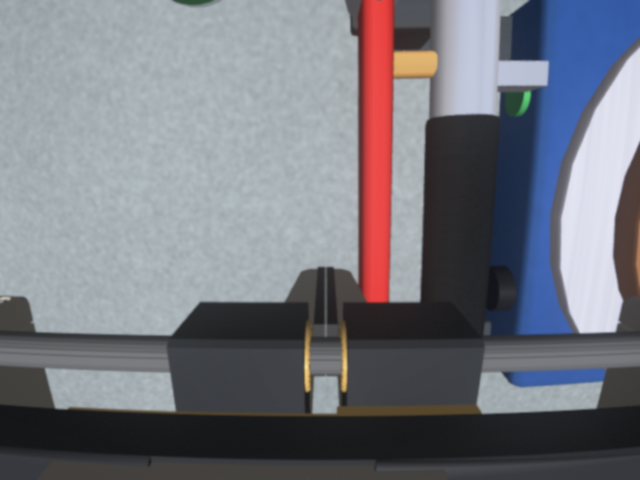

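The lever is now almost parallel to the bar and at the brass screw (about (393,65)). I'll add a little at a time until the force rises.

```bash
python3 -m crank '[{"dx":0.5,"dy":0,"dz":0,"rx":0,"ry":0,"rz":0,"claw":-1},{"dx":0.5,"dy":0,"dz":0,"rx":0,"ry":0,"rz":0,"claw":-1}]'
python3 -m crank '[{"dx":0.5,"dy":0,"dz":0,"rx":0,"ry":0,"rz":0,"claw":-1},{"dx":0.5,"dy":0,"dz":0,"rx":0,"ry":0,"rz":0,"claw":-1}]'
```

```text
time_s: 7.6
tool_pos: [0.5389, -0.1667, 0.1193]
eef_rot: [[-0.022, 1.0, -0.003], [1.0, 0.022, 0.001], [0.001, -0.003, -1.0]]
contact_force: [-8.5, 1.9, 3.3]
width: 0.0004
finger_force: 4.1
time_s: 7.85
tool_pos: [0.5394, -0.1667, 0.1193]
eef_rot: [[-0.022, 1.0, -0.003], [1.0, 0.022, 0.001], [0.001, -0.003, -1.0]]
contact_force: [-8.2, 2.0, 2.7]
width: 0.0004
finger_force: 4.1
```

```bash
python3 -m crank '[{"dx":0.5,"dy":0,"dz":0,"rx":0,"ry":0,"rz":0,"claw":-1},{"dx":0.5,"dy":0,"dz":0,"rx":0,"ry":0,"rz":0,"claw":-1}]'
python3 -m crank '[{"dx":0.5,"dy":0,"dz":0,"rx":0,"ry":0,"rz":0,"claw":-1},{"dx":0.5,"dy":0,"dz":0,"rx":0,"ry":0,"rz":0,"claw":-1}]'
```

```text
time_s: 8.1
tool_pos: [0.5399, -0.1667, 0.1193]
eef_rot: [[-0.022, 1.0, -0.003], [1.0, 0.022, 0.001], [0.001, -0.003, -1.0]]
contact_force: [-8.1, 2.1, 2.7]
width: 0.0001
finger_force: 4.2
time_s: 8.35
tool_pos: [0.5402, -0.1666, 0.1193]
eef_rot: [[-0.022, 1.0, -0.003], [1.0, 0.022, 0.001], [0.001, -0.003, -1.0]]
contact_force: [-9.2, 1.4, 4.2]
width: 0.0004
finger_force: 4.6
```

Force is starting to rise.

```bash
python3 -m crank '[{"dx":0.5,"dy":0,"dz":0,"rx":0,"ry":0,"rz":0,"claw":-1},{"dx":0.5,"dy":0,"dz":0,"rx":0,"ry":0,"rz":0,"claw":-1}]'
python3 -m crank '[{"dx":0.5,"dy":0,"dz":0,"rx":0,"ry":0,"rz":0,"claw":-1},{"dx":0.5,"dy":0,"dz":0,"rx":0,"ry":0,"rz":0,"claw":-1}]'
```

```text
time_s: 8.6
tool_pos: [0.5403, -0.1666, 0.1193]
eef_rot: [[-0.022, 1.0, -0.004], [1.0, 0.022, 0.001], [0.002, -0.004, -1.0]]
contact_force: [-10.9, 2.4, 5.0]
width: 0.0006
finger_force: 5.5
time_s: 8.85
tool_pos: [0.5404, -0.1666, 0.1192]
eef_rot: [[-0.022, 1.0, -0.005], [1.0, 0.022, 0.001], [0.002, -0.005, -1.0]]
contact_force: [-12.7, 1.5, 6.2]
width: 0.0006
finger_force: 6.3
```

At the stop: the tool no longer advances and the force climbs. A touch more, then hold about 1.75 s.

```bash
python3 -m crank '[{"dx":0.5,"dy":0,"dz":0,"rx":0,"ry":0,"rz":0,"claw":-1},{"dx":0.5,"dy":0,"dz":0,"rx":0,"ry":0,"rz":0,"claw":-1},{"dx":0.5,"dy":0,"dz":0,"rx":0,"ry":0,"rz":0,"claw":-1},{"dx":0.5,"dy":0,"dz":0,"rx":0,"ry":0,"rz":0,"claw":-1},{"dx":0.5,"dy":0,"dz":0,"rx":0,"ry":0,"rz":0,"claw":-1},{"dx":0.5,"dy":0,"dz":0,"rx":0,"ry":0,"rz":0,"claw":-1},{"dx":0.5,"dy":0,"dz":0,"rx":0,"ry":0,"rz":0,"claw":-1},{"dx":0.5,"dy":0,"dz":0,"rx":0,"ry":0,"rz":0,"claw":-1}]'
python3 -m crank '[{"dx":0,"dy":0,"dz":0,"rx":0,"ry":0,"rz":0,"claw":-1},{"dx":0,"dy":0,"dz":0,"rx":0,"ry":0,"rz":0,"claw":-1},{"dx":0,"dy":0,"dz":0,"rx":0,"ry":0,"rz":0,"claw":-1},{"dx":0,"dy":0,"dz":0,"rx":0,"ry":0,"rz":0,"claw":-1},{"dx":0,"dy":0,"dz":0,"rx":0,"ry":0,"rz":0,"claw":-1},{"dx":0,"dy":0,"dz":0,"rx":0,"ry":0,"rz":0,"claw":-1}]'
```

```text
time_s: 9.85
tool_pos: [0.5405, -0.1666, 0.1192]
eef_rot: [[-0.022, 1.0, -0.005], [1.0, 0.022, 0.002], [0.002, -0.005, -1.0]]
contact_force: [-13.6, 1.8, 7.9]
width: 0.0005
finger_force: 7.2
time_s: 10.6
tool_pos: [0.5405, -0.1666, 0.1192]
eef_rot: [[-0.022, 1.0, -0.005], [1.0, 0.022, 0.002], [0.002, -0.005, -1.0]]
contact_force: [-13.0, 1.6, 8.7]
width: 0.0006
finger_force: 7.2
```

```bash
python3 -m crank '[{"dx":-1,"dy":0,"dz":0,"rx":0,"ry":0,"rz":0,"claw":-1},{"dx":-2,"dy":0,"dz":0,"rx":0,"ry":0,"rz":0,"claw":-1},{"dx":-4,"dy":0,"dz":0,"rx":0,"ry":0,"rz":-1,"claw":-1},{"dx":-6,"dy":1,"dz":0,"rx":0,"ry":0,"rz":-1,"claw":-1},{"dx":-8,"dy":1,"dz":0,"rx":0,"ry":0,"rz":-2,"claw":-1},{"dx":-10,"dy":1,"dz":0,"rx":0,"ry":0,"rz":-2,"claw":-1},{"dx":-12,"dy":2,"dz":0,"rx":0,"ry":0,"rz":-3,"claw":-1},{"dx":-14,"dy":2,"dz":0,"rx":0,"ry":0,"rz":-3,"claw":-1}]'
python3 -m crank '[{"dx":-2,"dy":0,"dz":0,"rx":0,"ry":0,"rz":0,"claw":-1},{"dx":-4,"dy":1,"dz":0,"rx":0,"ry":0,"rz":-1,"claw":-1},{"dx":-6,"dy":1,"dz":0,"rx":0,"ry":0,"rz":-1,"claw":-1},{"dx":-8,"dy":1,"dz":0,"rx":0,"ry":0,"rz":-2,"claw":-1},{"dx":-10,"dy":1,"dz":0,"rx":0,"ry":0,"rz":-2,"claw":-1},{"dx":-12,"dy":2,"dz":0,"rx":0,"ry":0,"rz":-3,"claw":-1},{"dx":-14,"dy":2,"dz":0,"rx":0,"ry":0,"rz":-3,"claw":-1},{"dx":-16,"dy":2,"dz":0,"rx":0,"ry":0,"rz":-3,"claw":-1}]'
python3 -m crank '[{"dx":-1,"dy":0,"dz":0,"rx":0,"ry":0,"rz":0,"claw":-1},{"dx":-2,"dy":0,"dz":0,"rx":0,"ry":0,"rz":0,"claw":-1},{"dx":-3,"dy":0,"dz":0,"rx":0,"ry":0,"rz":0,"claw":-1},{"dx":-4,"dy":0,"dz":0,"rx":0,"ry":0,"rz":0,"claw":-1},{"dx":-5,"dy":0,"dz":0,"rx":0,"ry":0,"rz":0,"claw":-1},{"dx":-6,"dy":0,"dz":0,"rx":0,"ry":0,"rz":0,"claw":-1},{"dx":-7,"dy":0,"dz":0,"rx":0,"ry":0,"rz":0,"claw":-1},{"dx":-8,"dy":0,"dz":0,"rx":0,"ry":0,"rz":0,"claw":-1}]'
```

```text
time_s: 11.6
tool_pos: [0.5284, -0.1653, 0.1194]
eef_rot: [[0.03, 1.0, -0.001], [1.0, -0.03, 0.0], [0.0, -0.001, -1.0]]
contact_force: [-5.9, -0.7, 1.2]
width: 0.0005
finger_force: 3.1
time_s: 12.6
tool_pos: [0.5131, -0.1631, 0.1196]
eef_rot: [[0.083, 0.997, 0.0], [0.997, -0.083, 0.0], [0.0, 0.0, -1.0]]
contact_force: [-4.4, 3.6, 0.2]
width: 0.0004
finger_force: 1.9
time_s: 13.6
tool_pos: [0.5052, -0.1635, 0.1196]
eef_rot: [[0.083, 0.997, 0.0], [0.997, -0.083, -0.0], [-0.0, 0.0, -1.0]]
contact_force: [-2.9, 2.0, 0.3]
width: 0.0006
finger_force: 1.4
```

```bash
python3 -m crank '[{"dx":-0.5,"dy":0,"dz":0,"rx":0,"ry":0,"rz":0,"claw":-1},{"dx":-1,"dy":0,"dz":0,"rx":0,"ry":0,"rz":0,"claw":-1},{"dx":-1.5,"dy":0,"dz":0,"rx":0,"ry":0,"rz":0,"claw":-1},{"dx":-2,"dy":0,"dz":0,"rx":0,"ry":0,"rz":0,"claw":-1},{"dx":-2.5,"dy":0,"dz":0,"rx":0,"ry":0,"rz":0,"claw":-1},{"dx":-3,"dy":0,"dz":0,"rx":0,"ry":0,"rz":0,"claw":-1},{"dx":-3.5,"dy":0,"dz":0,"rx":0,"ry":0,"rz":0,"claw":-1},{"dx":-4,"dy":0,"dz":0,"rx":0,"ry":0,"rz":0,"claw":-1}]'
python3 -m crank '[{"dx":-0.5,"dy":0,"dz":0,"rx":0,"ry":0,"rz":0,"claw":-1},{"dx":-1,"dy":0,"dz":0,"rx":0,"ry":0,"rz":0,"claw":-1},{"dx":-1.5,"dy":0,"dz":0,"rx":0,"ry":0,"rz":0,"claw":-1},{"dx":-2,"dy":0,"dz":0,"rx":0,"ry":0,"rz":0,"claw":-1},{"dx":-2.5,"dy":0,"dz":0,"rx":0,"ry":0,"rz":0,"claw":-1},{"dx":-3,"dy":0,"dz":0,"rx":0,"ry":0,"rz":0,"claw":-1},{"dx":-3.5,"dy":0,"dz":0,"rx":0,"ry":0,"rz":0,"claw":-1},{"dx":-4,"dy":0,"dz":0,"rx":0,"ry":0,"rz":0,"claw":-1}]'
```

```text
time_s: 14.6
tool_pos: [0.5016, -0.1638, 0.1198]
eef_rot: [[0.083, 0.997, 0.001], [0.997, -0.083, -0.001], [-0.001, 0.001, -1.0]]
contact_force: [-0.6, -0.2, -0.4]
width: 0.0004
finger_force: 0.0
time_s: 15.6
tool_pos: [0.4971, -0.1635, 0.1196]
eef_rot: [[0.083, 0.997, 0.0], [0.997, -0.083, -0.0], [-0.0, 0.0, -1.0]]
contact_force: [0.5, 0.4, 0.2]
width: 0.0004
finger_force: 0.0
```

Contact ended softly at full release. Withdrawing clear and checking.

```bash
python3 -m crank '[{"dx":-10,"dy":0,"dz":0,"rx":0,"ry":0,"rz":0,"claw":-1},{"dx":-25,"dy":0,"dz":0,"rx":0,"ry":0,"rz":0,"claw":-1},{"dx":-45,"dy":0,"dz":0,"rx":0,"ry":0,"rz":0,"claw":-1},{"dx":-65,"dy":0,"dz":20,"rx":0,"ry":0,"rz":0,"claw":-1},{"dx":-85,"dy":0,"dz":60,"rx":0,"ry":0,"rz":0,"claw":-1},{"dx":-95,"dy":0,"dz":80,"rx":0,"ry":0,"rz":0,"claw":-1},{"dx":-95,"dy":0,"dz":80,"rx":0,"ry":0,"rz":0,"claw":-1},{"dx":-95,"dy":0,"dz":80,"rx":0,"ry":0,"rz":0,"claw":-1}]'
python3 - <<'E'
from h import *
im=snap('top','t4')
E
```

```text
time_s: 16.6
tool_pos: [0.4017, -0.1633, 0.1989]
eef_rot: [[0.083, 0.997, -0.0], [0.997, -0.083, 0.0], [0.0, -0.0, -1.0]]
contact_force: [0.1, -0.7, 0.2]
width: 0.0007
finger_force: 0.0
```

View pics/t4.png

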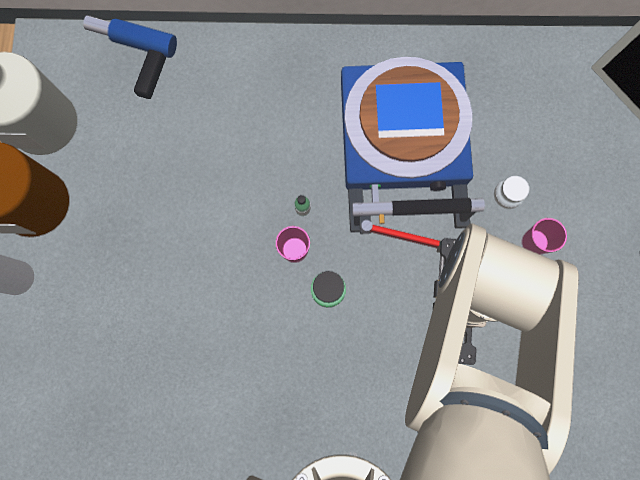

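The lever is back at its original slant, from (366,226) to about (440,244). The jars, cups and bottle in view haven't moved; the blue jar is hidden behind the arm, well away from the fingers' path.

```bash
python3 -c "from rig import *; print(close_job())"
```

```text
the job is handed in; nothing more can be done
None
```

The brake check is done and handed in: I pressed the lever to its stop from the outside with the backs of the shut fingers, held it there for about 1.75 s at about 13 N, and eased it fully back out without touching the bar.

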